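Clear the carving board and hold a blank against its fence

ROBOT

A 7-joint arm with a two-finger parallel gripper is mounted at the origin on the work surface. World frame = base frame: x ahead of the robot, y to its left, z up, the work surface at z = 0. Lengths are in m, angles in rad, forces in N, time in s.
With the tool pointing down it reaches from about 0.425 to 0.925 m from the base axis. Payload 6.8 kg.
Tool frame: the origin (TCP) lies between the finger pads; the fingertips stand 11 mm ahead of it and the grasp point (between the pads) lies 8 mm behind it (arm.tip_extent is the distance from the TCP to the fingertips, in m); z points along the fingers, y is the line along which they close (so a half turn about z gives the same grasp; the last joint's range is limited). The gripper opens to 88 mm and grips with 3 to 60 N. Pads are 20 mm wide; open, the fingers measure 115 mm over their backs; the gripper's body (75 mm by 178 mm) begins 61 mm behind the grasp point.
Start: joints at [1.084, 0.477, 0.022, 1.555, -0.011, 1.109, -0.083], TCP at [0.25, -0.627, 0.234] pointing down, gripper open.
Joint ranges: [-2.96, 2.96], [-0.34, 2.1], [-1.41, 1.46], [0.24, 2.44], [-1.37, 4.51], [0.17, 1.92], [-2.96, 2.96]. Speed limits (rad/s): [2.39, 2.39, 3.14, 3.14, 3.14, 3.14, 3.14].

INTERFACE

Orientations are given as a unit quaternion [x, y, z, w].
In Python, from cell import arm gives the robot as it stands.
- The arm moves only by the tool move_arm, never from a script. Its argument "steps" is a list of rows, each a list of 7 numbers: the shift along the tool's x, y, z in m, then the turn, a rotation vector about the tool's x, y, z in degrees, then the finger opening in m, from 0 to 0.0878. A call has 1 to 8 rows; each row is the pose to reach, as a shift and turn from the pose commanded when the call began, along the tool's axes at that moment; what a row does not reach only later rows make up. A row lasts 1/12 s, in which the tool goes at most 41.7 mm and 7.16 degrees, less where a joint would pass 70% of its speed; a pose out of reach is approached as far as the arm can. A call with a gripper value outside its range is refused whole. The fingers move at their own pace and stop on an object; "squeeze" is the grip in N (left out, the last holds). Time passes only in rows, so rows that repeat a pose let the fingers close. It gives the time, the measured TCP pose, the force, the opening and the grip force at its end, in the units of the state.
- arm.get_state(): the state, without advancing time (a new reading comes with each control period).
- arm.camera(name): name is "scene" or "top" or "wrist"; returns the picture (480x640x3 uint8, red, green, blue); there is no depth.
- arm.calibration(name): a dict with "fx", "fy", "cx", "cy" (pixels), "extrinsics" (4x4, takes a point from camera to world coordinates). Camera axes: x right, y up, looking along -z (the intrinsics and any distortion apply to the point x, -y, -z); pixel columns grow to the right and rows downward; lengths in m; the calibration is good to about 2 mm. The wrist camera is an equidistant fisheye: a pixel r from the principal point sees the ray r / f radians off the axis. A picture is of the moment at which its call begins: read the wrist's pose just before it. calibration takes no time and is no camera call; for the wrist camera it gives the pose at the moment of the call.
- arm.finish_job(): hands the job in; it is judged then, once.
The state is a dict: "time": time; "q": joint angles; "joint_velocities": joint speeds; "joint_efforts": joint torques, N m; "position": TCP position; "eef_rot": TCP orientation; "force": force on the tool from outside, world axes, zero at the start; "torque": the same for the moment, N m; "width": finger opening in m; "gripper_force": force on a finger pad.
Only numpy, scipy, OpenCV 4.12 (cv2) and the standard library are available. Lean on these libraries where they do the work, as an engineer would, in place of code of your own. Each camera call takes 0.05 s, during which the arm holds its last target. There are 200 camera calls.

TASK

Pick up the blue scraper block, wipe the three loose wood chips off the carving board with it (not with the fingers), and put the scraper back down on the bench, clear of the board. Then lay the printing-block blank on the board, motif up, between the two red lines with a short end flat against the dark fence, and finish while still holding it there with one firm diagonal push, down onto the board and forward against the fence at once (about 10 N each way; do not let go). Leave the dark round block, the jar and the red block where they are.

Things in the scene. Friction and masses are not known exactly. Their poses are not given: they have to be found in the camera images.
- board: Fixed grey laminated carving board, 210 x 210 mm and 24 mm thick, lying on the bench (turned up to about 0.2 rad). Origin: centre of its underside, at bench height; +x points away from the robot to the edge that carries the fence. Its other three edges are open. Two thin red lines along x are painted on top at y = +44 and -44 mm.
- fence: Fixed dark wooden fence along the board's far edge, 30 mm (x) x 210 mm (y), 30 mm high above the board's top. Origin: centre of its underside, on the board's top, 90 mm ahead of the board's centre; axes parallel to the board's. Its face towards the robot is 15 mm before its origin; a flush blank has its origin 57 mm before the fence's.
- scraper: Loose blue scraper block with a black rubber foot, 110 mm long (x), 28 mm thick at the foot and 26 mm at the grip (y), 48 mm high, 0.13 kg, standing upright on the bench on one side of the board. Origin: centre of its underside. Grip it across its thickness.
- scraper_center (a point): Middle of the scraper block, 24 mm above its underside.
- blank: Loose pale wooden printing-block blank with a dark flower motif on top, 84 mm long (x), 54 mm wide (y), 40 mm high, about 0.15 kg, lying on the bench on the other side of the board from the scraper. Origin: centre of its underside. Either short end may go against the fence.
- round_block: Loose dark round wooden block with a lighter top, 100 mm across, 60 mm high; leave it alone. Origin: centre of its underside.
- jar: Loose amber jar with a steel cap, 70 mm across, 80 mm high; leave it alone. Origin: centre of its underside.
- red_block: Loose finished printing block with a red top, 60 x 130 mm, 50 mm high, beyond the fence; leave it alone. Origin: centre of its underside.
- chip0: Loose pale wood chip lying on the board, 26 mm (x) x 16 mm (y) x 9 mm high, 10 g. Origin: centre of its underside.
- chip0_center (a point): Middle of chip 0, 4.5 mm above its underside; 28.5 mm above the bench while it lies on the board.
- chip1: Loose pale wood chip lying on the board, 26 mm (x) x 16 mm (y) x 9 mm high, 10 g. Origin: centre of its underside.
- chip1_center (a point): Middle of chip 1, 4.5 mm above its underside; 28.5 mm above the bench while it lies on the board.
- chip2: Loose pale wood chip lying on the board, 26 mm (x) x 16 mm (y) x 9 mm high, 10 g. Origin: centre of its underside.
- chip2_center (a point): Middle of chip 2, 4.5 mm above its underside; 28.5 mm above the bench while it lies on the board.
Mind the look-alikes: they are no part of the job. What is meant by the blank is not purple, and is the smaller of those in its own colour.

How it is judged:
By the outcome, as a careful person would: the job done as asked, in the order asked, and still so for the second after the job is handed in, while the arm keeps its last pose, push and grip.
It also fails if it takes over 64 s, if anything falls off the work surface, if the arm or the gripper's body presses on something with over 40 N, if the wrist force passes 120 N, or if a joint passes its speed limit or range.

## Working session

There is one attempt and no reset: what is moved stays moved. The work goes in short steps, Python scripts to look and compute and a tool call to move; the robot and the scene stay as the last step left them, time stands still between calls to the robot, and variables do not carry over. Pictures are saved under pics/ and viewed, at most 13 in all, crops included, and the job is handed in when it is done.

Besides the shell and the picture viewer there is one more tool, called after "Emit:" as name(argument=value, ...) on one line, values as JSON. move_arm: Moves the arm, as the interface text tells. Its arguments: {"type":"object","properties":{"steps":{"type":"array","items":{"type":"array","items":{"type":"number"}}},"squeeze":{"type":"number"}},"required":["steps"]}

```bash
ls; mkdir -p pics; python3 - <<'E'
from cell import arm
import cv2,numpy as np
s=arm.get_state();print(s)
ims=[]
for n in("scene","top"):
    im=arm.camera(n);cv2.imwrite(f"pics/{n}0.png",im[:,:,::-1]);c=arm.calibration(n);print(n,c)
E
```

```text
pics
{'time': 0.0, 'q': array([ 1.08388299,  0.47779005,  0.02234214,  1.55644669, -0.01149465,
        1.1092733 , -0.08310851]), 'joint_velocities': array([-0.00084305,  0.00013916, -0.00142988, -0.00064421, -0.00095268,
        0.00182467,  0.00073381]), 'joint_efforts': array([-1.37602474e-03, -5.82856393e+01,  1.53385878e+00, -2.72604918e+01,
       -5.44548361e-02,  1.71550107e-02,  1.71153565e-04]), 'position': array([ 0.24939847, -0.62661564,  0.2326905 ]), 'eef_rot': array([ 9.82114465e-01,  1.88282707e-01, -2.35884184e-04, -8.62912245e-04]), 'force': array([ 0.27863395, -0.30259723,  0.52885327]), 'torque': array([-0.02310736, -0.02086708, -0.02816799]), 'gripper_force': 0.0, 'width': 0.08817585329288687}
scene {'fx': 604.8153357905245, 'fy': 604.8153357905245, 'cx': 326.12480132770617, 'cy': 242.7738615358692, 'extrinsics': array([[-0.61482898, -0.66599828,  0.42241167,  1.1271938 ],
       [ 0.78865692, -0.51759489,  0.33183701,  0.39559477],
       [-0.00236475,  0.53716089,  0.84347649,  1.13363413],
       [ 0.        ,  0.        ,  0.        ,  1.        ]])}
top {'fx': 438.499526194983, 'fy': 438.499526194983, 'cx': 325.4581797684576, 'cy': 239.7615102319797, 'extrinsics': array([[-0.01046098,  0.99217513, -0.12441496,  0.48820418],
       [-0.99953288, -0.00680237,  0.02979505, -0.02777496],
       [ 0.02871559,  0.12466853,  0.99178283,  1.04369053],
       [ 0.        ,  0.        ,  0.        ,  1.        ]])}
```

View pics/top0.png

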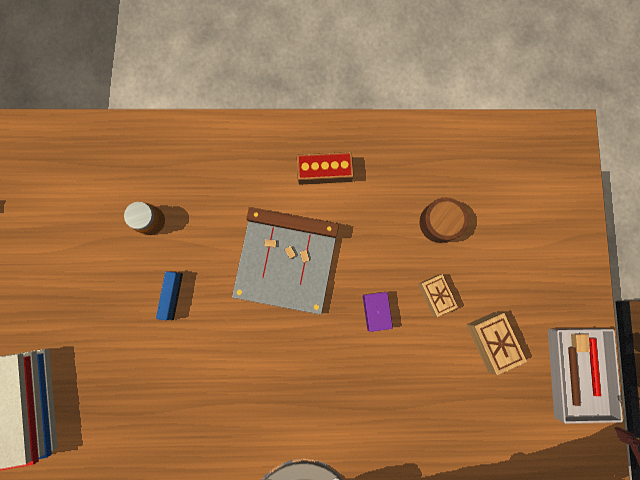

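View pics/scene0.png

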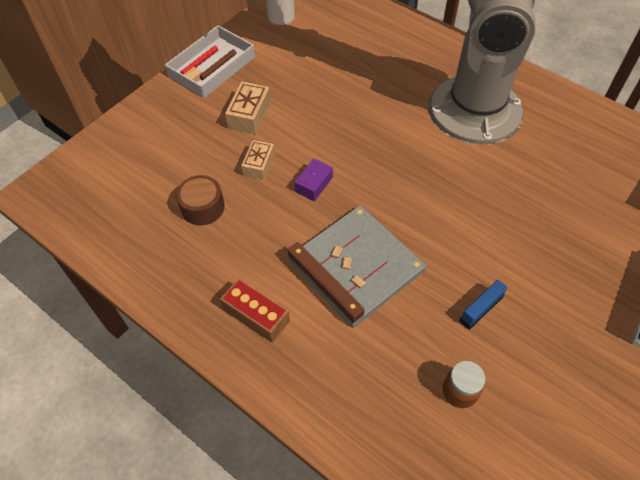

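The top picture shows the board around (285,262), the scraper at (168,296), the chips at (271,243), (291,252) and (305,256), and the jar at (143,218). 
Blank candidates: small pale motif (440,295), large pale motif (500,342), purple (378,311). The small pale one at (440,295) fits, because it is not purple and is the smaller of the two pale ones.

```bash
cat > h.py <<'E'
import numpy as np,cv2
from scipy.spatial.transform import Rotation as R
def ray(c,p,fish=False):
    p=np.atleast_2d(np.asarray(p,float));a=(p[:,0]-c['cx'])/c['fx'];b=(p[:,1]-c['cy'])/c['fy']
    if fish:
        r=np.hypot(a,b)+1e-12;d=np.c_[a/r*np.sin(r),-b/r*np.sin(r),-np.cos(r)]
    else: d=np.c_[a,-b,-np.ones_like(a)]
    E=c['extrinsics'];return E[:3,3],d@E[:3,:3].T
def plane(c,p,z,fish=False):
    o,d=ray(c,p,fish);return (o+d*((z-o[2])/d[:,2])[:,None])[:,:2]
def rect(P):
    """min-area rectangle of world points in mm -> centre m, long axis angle deg, sizes mm"""
    (cx,cy),(w,h),a=cv2.minAreaRect((P*1000).astype(np.float32))
    if w<h:w,h,a=h,w,a+90
    return np.round([cx/1000,cy/1000],4),round((a+90)%180-90,2),round(w,1),round(h,1)
def blobs(m,amin):
    cs,_=cv2.findContours(m.astype(np.uint8),cv2.RETR_EXTERNAL,cv2.CHAIN_APPROX_NONE)
    return [c[:,0,:] for c in cs if cv2.contourArea(c)>amin]
E
python3 - <<'E'
from h import *
from cell import arm
c=arm.calibration("top");im=cv2.imread("pics/top0.png");hsv=cv2.cvtColor(im,cv2.COLOR_BGR2HSV);H,S,V=cv2.split(hsv)
def show(n,m,box,z,amin=30):
    x0,y0,x1,y1=box;mm=np.zeros_like(m);mm[y0:y1,x0:x1]=m[y0:y1,x0:x1]
    for b in blobs(mm,amin): print(n,b.mean(0).round(1),rect(plane(c,b,z)))
blue=(H>100)&(H<125)&(S>120)
print("V blue",np.percentile(V[260:330,150:200][blue[260:330,150:200]],[5,25,50,75,95]))
show("scr all",blue,(150,260,200,330),.048)
show("scr top",blue&(V>105),(150,260,200,330),.048)
grey=(S<70)&(V>80)
show("board",grey,(225,200,345,320),.024,500)
pale=(S<150)&(V>150)&(H<30)
show("chip",pale,(245,230,325,280),.033,15)
show("blank",pale,(415,265,465,325),.04,100)
show("big",pale,(470,305,530,380),.05,100)
purple=(H>125)&(H<160)&(S>80);show("purple",purple,(350,280,405,340),.04)
red=((H<5)|(H>174))&(S>180)&(V>120);show("line",red,(250,225,320,300),.024,2)
big=np.hstack([cv2.resize(im[250:390,400:540],(500,500),interpolation=3),cv2.resize(im[200:320,225:345],(300,300)) if 0 else np.zeros((500,1,3),np.uint8)])
cv2.imwrite("pics/crop1.png",big)
E
```

```text
V blue [ 49.  61. 157. 161. 171.]
scr all [167.8 295.9] (array([0.4905, 0.2956]), -7.69, 106.2, 36.0)
scr top [165.5 295.3] (array([0.4912, 0.3007]), -9.47, 106.1, 23.3)
board [283.8 267.5] (array([0.5533, 0.0386]), 78.64, 208.9, 180.4)
chip [284.2 271.5] (array([0.5412, 0.0369]), -31.11, 34.1, 23.7)
chip [273.8 268.2] (array([0.5474, 0.0621]), -24.52, 54.0, 23.7)
chip [294.9 264.3] (array([0.5604, 0.0149]), -0.17, 39.2, 23.0)
chip [254.  258.3] (array([0.5742, 0.1073]), -13.49, 21.5, 15.6)
chip [304.3 255.1] (array([ 0.5795, -0.0082]), 12.16, 30.5, 16.0)
chip [249.1 249.9] (array([0.594 , 0.1198]), -54.3, 27.8, 17.6)
chip [285.6 246.6] (array([0.5964, 0.0338]), 24.92, 50.4, 24.4)
chip [270.8 242. ] (array([0.6127, 0.0694]), -10.83, 28.9, 26.4)
chip [317.3 257.1] (array([ 0.5779, -0.04  ]), 1.53, 102.1, 30.1)
chip [298.3 240.5] (array([0.6117, 0.0019]), -35.45, 34.1, 31.9)
chip [251.  238.1] (array([0.6231, 0.115 ]), -80.81, 30.5, 28.9)
blank [439.4 295. ] (array([ 0.4849, -0.3173]), 23.34, 82.9, 53.5)
big [500.4 344. ] (array([ 0.3752, -0.4475]), 22.52, 119.3, 75.8)
purple [377.2 311.3] (array([ 0.4496, -0.1737]), 7.03, 83.5, 56.8)
line [302.  273.5] (array([ 0.5377, -0.0032]), -11.55, 49.4, 2.3)
line [265.7 261.5] (array([0.5665, 0.0809]), -11.48, 68.6, 2.4)
```

View pics/crop1.png

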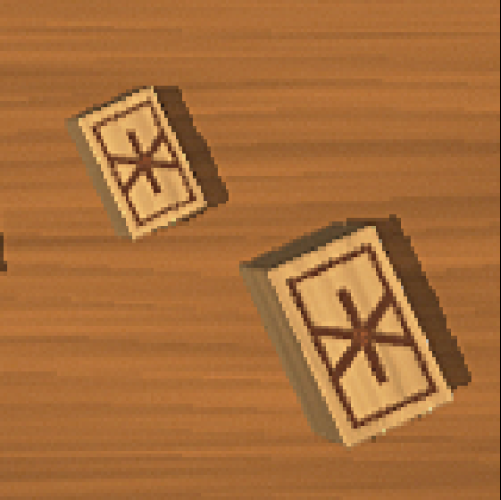

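The crop confirms it: the small pale motif block (about 83 × 53 mm, full-picture pixel (440,295)) is the blank, and the larger look-alike is at lower right.

```bash
cat >> h.py <<'E'
BC=np.array([.568,.0356]);BY=-11.4
def loc(p):
    t=np.radians(BY);A=np.array([[np.cos(t),np.sin(t)],[-np.sin(t),np.cos(t)]]);return (np.atleast_2d(p)-BC)@A.T
def wor(p):
    t=np.radians(BY);A=np.array([[np.cos(t),np.sin(t)],[-np.sin(t),np.cos(t)]]);return np.atleast_2d(p)@A+BC
def go(s,*tg):
    """print tool-frame shift (mm) and turn (deg) from state s to targets (x,y,z,yaw deg)"""
    R0=R.from_quat(s['eef_rot']);print('pos',np.round(s['position'],4),'yaw',round(np.degrees(np.arctan2(*R0.as_matrix()[[1,0],0])),2),'F',np.round(s['force'],1),'t',round(s['time'],2),'w',round(s['width'],4),'g',s['gripper_force'])
    for t in tg:
        Rt=R.from_euler('z',t[3],degrees=True)*R.from_euler('x',180,degrees=True)
        print(t,np.round(1000*R0.inv().apply(np.array(t[:3])-s['position']),1),np.round((R0.inv()*Rt).as_rotvec(degrees=True),2))
E
python3 - <<'E'
from h import *
from cell import arm
c=arm.calibration("top");im=cv2.imread("pics/top0.png");hsv=cv2.cvtColor(im,cv2.COLOR_BGR2HSV);H,S,V=cv2.split(hsv)
m=(S>70)&(V>140)&(H<28)&(H>8);mm=np.zeros_like(m);mm[232:285,240:325]=m[232:285,240:325]
for b in blobs(mm,8):
    P=plane(c,b,.033);print(b.mean(0).round(1),rect(P),"loc min/max",loc(P).min(0).round(3),loc(P).max(0).round(3))
go(arm.get_state(),(.48,-.33,.25,0),(.55,-.0,.25,-9.5))
E
```

```text
[304.  255.6] (array([ 0.5777, -0.0087]), 13.76, 27.0, 15.7) loc min/max [ 0.004 -0.052] [ 0.033 -0.03 ]
[289.6 251.8] (array([0.5873, 0.0248]), 26.42, 26.0, 15.4) loc min/max [ 0.007 -0.018] [0.035 0.006]
[269.8 242.8] (array([0.6086, 0.0707]), 83.19, 25.5, 17.0) loc min/max [0.024 0.029] [0.042 0.055]
[241.2 242.1] (array([0.609 , 0.1336]), 0.79, 51.2, 11.5) loc min/max [-0.005  0.103] [0.046 0.115]
pos [ 0.2494 -0.6267  0.2328] yaw 21.7 F [ 0.2 -0.6  0.2] t 0.1 w 0.0874 g 0.0
(0.48, -0.33, 0.25, 0) [ 324.  -190.4  -16.9] [-9.00e-02  2.00e-02  2.17e+01]
(0.55, -0.0, 0.25, -9.5) [ 511.  -471.2  -16.5] [-9.00e-02  3.00e-02  3.12e+01]
```

Emit:
move_arm(steps=[[0.036, -0.021, -0.002, 0, 0, 3, 0.087], [0.072, -0.042, -0.004, 0, 0, 6, 0.087], [0.108, -0.063, -0.006, 0, 0, 9, 0.087], [0.144, -0.084, -0.008, 0, 0, 12, 0.087], [0.18, -0.105, -0.01, 0, 0, 15, 0.087], [0.216, -0.126, -0.012, 0, 0, 18, 0.087], [0.252, -0.147, -0.014, 0, 0, 21, 0.087], [0.288, -0.168, -0.016, 0, 0, 21.8, 0.087]])

```text
time: 0.77
position: [0.4555, -0.363, 0.2495]
eef_rot: [1.0, -0.002, -0.0, -0.0]
force: [0.3, 0.2, 0.0]
width: 0.0873
gripper_force: 0.0
```

```bash
python3 - <<'E'
from h import *
from cell import arm
go(arm.get_state(),(.54,-.0,.26,-9.5),(.491,.301,.2,-9.5))
E
```

```text
pos [ 0.4555 -0.363   0.2495] yaw -0.26 F [0.3 0.2 0. ] t 0.77 w 0.0873 g 0.0
(0.54, -0.0, 0.26, -9.5) [  82.9 -363.4  -10.4] [-0.01  0.02  9.24]
(0.491, 0.301, 0.2, -9.5) [  32.5 -664.2   49.6] [-0.01  0.02  9.24]
```

Emit:
move_arm(steps=[[0.012, -0.04, 0, 0, 0, 1, 0.087], [0.024, -0.08, 0, 0, 0, 2, 0.087], [0.036, -0.12, 0, 0, 0, 4, 0.087], [0.046, -0.16, 0, 0, 0, 5, 0.087], [0.056, -0.2, 0, 0, 0, 6, 0.087], [0.066, -0.24, 0, 0, 0, 7, 0.087], [0.074, -0.28, 0, 0, 0, 8, 0.087], [0.08, -0.32, 0, 0, 0, 9.2, 0.087]])

```text
time: 1.43
position: [0.5354, -0.0431, 0.2495]
eef_rot: [0.997, -0.081, -0.0, 0.0]
force: [1.3, -0.8, -1.2]
width: 0.0867
gripper_force: 0.0
```

```bash
python3 - <<'E'
from h import *
from cell import arm
s=arm.get_state()
go(s,(.491,.301,.2,-9.5),(.47,.27,.22,-9.5))
c=arm.calibration("wrist");im=arm.camera("wrist");cv2.imwrite("pics/w1.png",im[:,:,::-1]);print(c)
E
```

```text
pos [ 0.5354 -0.0431  0.2495] yaw -9.35 F [ 1.3 -0.8 -1.2] t 1.43 w 0.0867 g 0.0
(0.491, 0.301, 0.2, -9.5) [ -99.6 -332.3   49.5] [0.   0.01 0.15]
(0.47, 0.27, 0.22, -9.5) [-115.3 -298.3   29.5] [0.   0.01 0.15]
{'fx': 371.64829954431775, 'fy': 371.64829954431775, 'cx': 318.9300884997438, 'cy': 237.05649660828655, 'extrinsics': array([[-0.16195088,  0.95348171,  0.25425291,  0.60405367],
       [-0.98679759, -0.15688932, -0.04020265, -0.0534483 ],
       [ 0.00155708, -0.25740702,  0.96630182,  0.40019176],
       [ 0.        ,  0.        ,  0.        ,  1.        ]])}
```

View pics/w1.png

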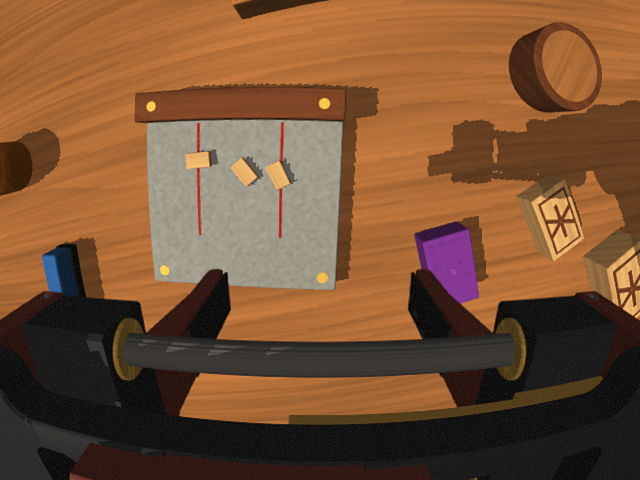

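The wrist view shows the board clearly: grey top from (147,122) to (335,289), red lines at columns ~199 and ~281, and chips at (197,160), (243,171) and (278,174).

```bash
python3 - <<'E'
from h import *
from cell import arm
c=arm.calibration("wrist");im=cv2.imread("pics/w1.png");H,S,V=cv2.split(cv2.cvtColor(im,cv2.COLOR_BGR2HSV))
def box(m,x0,y0,x1,y1):
    o=np.zeros_like(m);o[y0:y1,x0:x1]=m[y0:y1,x0:x1];return o
m=box((S<60)&(V>70),130,100,360,300).astype(np.uint8);m=cv2.morphologyEx(m,cv2.MORPH_OPEN,np.ones((3,3)))
b=max(blobs(m,2000),key=len);P=plane(c,b,.024,True);print("board",rect(P))
red=box(((H<6)|(H>172))&(S>150)&(V>100),190,115,295,245)
for b in blobs(red,20):
    P=plane(c,b,.024,True);v=cv2.fitLine(P.astype(np.float32),2,0,.01,.01).ravel();print("line",np.degrees(np.arctan2(v[1],v[0])).round(2),loc(v[2:]).round(4),rect(P))
for b in blobs(box((S>70)&(V>140)&(H>10)&(H<28),180,140,300,200),40):
    P=plane(c,b,.033,True);print("chip",b.mean(0).round(),rect(P),loc(P).min(0).round(3),loc(P).max(0).round(3))
E
```

```text
board (array([0.5526, 0.0509]), 79.17, 208.7, 179.7)
line -11.29 [[-0.0245 -0.0318]] (array([0.5374, 0.0092]), -10.14, 50.9, 2.1)
line -10.67 [[-0.0148  0.0565]] (array([0.5643, 0.094 ]), -10.97, 71.5, 2.7)
line -11.4 [[0.0534 0.0572]] (array([0.6314, 0.0809]), -10.29, 29.5, 2.3)
line -10.26 [[ 0.049  -0.0311]] (array([ 0.6101, -0.0046]), -10.87, 39.7, 2.3)
chip [277. 175.] (array([0.5777, 0.004 ]), 16.76, 26.4, 15.7) [ 0.002 -0.041] [ 0.03  -0.017]
chip [243. 172.] (array([0.587 , 0.0377]), 29.33, 26.2, 16.2) [ 0.004 -0.008] [0.032 0.019]
chip [197. 160.] (array([0.6079, 0.0835]), 84.22, 25.8, 16.5) [0.021 0.042] [0.039 0.068]
```

Emit:
move_arm(steps=[[-0.012, -0.04, 0, 0, 0, 0, 0.08], [-0.025, -0.08, 0, 0, 0, 0, 0.07], [-0.038, -0.12, 0, 0, 0, 0, 0.06], [-0.05, -0.16, 0, 0, 0, 0, 0.06], [-0.062, -0.2, 0, 0, 0, 0, 0.06], [-0.074, -0.24, 0, 0, 0, 0, 0.06], [-0.1, -0.275, 0.0, 0, 0, 0, 0.06], [-0.115, -0.29, 0.01, 0, 0, 0, 0.06]])

```text
time: 2.15
position: [0.4675, 0.2652, 0.241]
eef_rot: [0.997, -0.079, 0.001, -0.002]
force: [-0.4, 0.3, -0.1]
width: 0.0597
gripper_force: 0.0
```

```bash
python3 - <<'E'
from h import *
from cell import arm
s=arm.get_state();c=arm.calibration("wrist");im=arm.camera("wrist")[:,:,::-1].copy();cv2.imwrite("pics/w2.png",im)
H,S,V=cv2.split(cv2.cvtColor(im,cv2.COLOR_BGR2HSV));blue=(H>100)&(H<125)&(S>120)
for t in (60,100,140):
  for b in blobs(blue&(V>t),100): print(t,b.mean(0).round(),b.min(0),b.max(0),rect(plane(c,b,.048,True)))
go(s,(.491,.301,.1,-9.5))
E
```

```text
60 [278. 195.] [265 140] [291 250] (array([0.4911, 0.3015]), -9.87, 105.5, 24.7)
100 [278. 195.] [265 140] [290 250] (array([0.4912, 0.302 ]), -9.89, 105.4, 23.8)
140 [277. 196.] [265 141] [289 250] (array([0.4908, 0.3025]), -9.91, 104.5, 22.8)
pos [0.4675 0.2652 0.241 ] yaw -9.02 F [-0.4  0.3 -0.1] t 2.15 w 0.0597 g 0.0
(0.491, 0.301, 0.1, -9.5) [ 17.4 -38.5 141.2] [-0.23 -0.07  0.48]
```

View pics/w2.png

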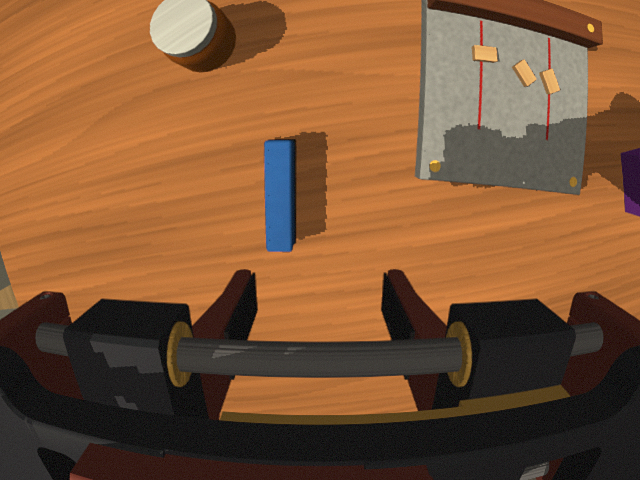

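View 2 shows the scraper cleanly at (278,195), giving (0.491, 0.3018), yaw −9.9°. That agrees with the top view. The w1 numbers used a calibration read after the arm had moved on, so I'll remeasure the board later.

Emit:
move_arm(steps=[[0.008, -0.022, 0.03, 0, 0, 0.5, 0.06], [0.0153, -0.043, 0.06, 0, 0, 0.5, 0.06], [0.0153, -0.043, 0.09, 0, 0, 0.5, 0.06], [0.0153, -0.043, 0.12, 0, 0, 0.5, 0.06], [0.0153, -0.043, 0.14, 0, 0, 0.5, 0.06], [0.0153, -0.043, 0.14, 0, 0, 0.5, 0.06]])

```text
time: 2.7
position: [0.4882, 0.297, 0.0949]
eef_rot: [0.996, -0.085, -0.003, 0.003]
force: [-0.8, -0.8, 0.8]
width: 0.06
gripper_force: 0.0
```

```bash
python3 - <<'E'
from h import *
from cell import arm
s=arm.get_state();c=arm.calibration("wrist");im=arm.camera("wrist")[:,:,::-1].copy();cv2.imwrite("pics/w3.png",im)
s2=arm.get_state();print(s2['position'])
H,S,V=cv2.split(cv2.cvtColor(im,cv2.COLOR_BGR2HSV));blue=(H>100)&(H<125)&(S>120)
for b in blobs(blue&(V>100),100): print(b.mean(0).round(),b.min(0),b.max(0),rect(plane(c,b,.048,True)))
go(s2,(.491,.3015,.028,-9.9))
# re-do w1 with the right pose
c1=dict(c,extrinsics=np.array([[-0.16195088,0.95348171,0.25425291,0.60405367],[-0.98679759,-0.15688932,-0.04020265,-0.0534483],[0.00155708,-0.25740702,0.96630182,0.40019176],[0,0,0,1.]]))
for f,cc in(("w1",c1),):
    H,S,V=cv2.split(cv2.cvtColor(cv2.imread(f"pics/{f}.png"),cv2.COLOR_BGR2HSV))
    m=np.zeros((480,640),np.uint8);m[100:300,130:360]=((S<60)&(V>70))[100:300,130:360]
    b=max(blobs(cv2.morphologyEx(m,cv2.MORPH_OPEN,np.ones((3,3))),2000),key=len);print("board",rect(plane(cc,b,.024,True)))
E
```

```text
[0.48942615 0.29796363 0.09741675]
[310. 254.] [286 167] [331 341] (array([0.4919, 0.3021]), -9.45, 104.7, 24.5)
pos [0.4894 0.298  0.0974] yaw -9.8 F [ 0.6 -0.2 -0.3] t 2.75 w 0.0598 g 0.0
(0.491, 0.3015, 0.028, -9.9) [ 1.2 -4.  69.4] [0.23 0.22 0.1 ]
board (array([0.5522, 0.0392]), 78.57, 208.1, 179.4)
```

Emit:
move_arm(steps=[[0.0015, -0.0042, 0.02, 0, 0, 0, 0.06], [0.0015, -0.0042, 0.04, 0, 0, 0, 0.06], [0.0015, -0.0042, 0.06, 0, 0, 0, 0.06], [0.0015, -0.0042, 0.07, 0, 0, 0, 0.06], [0.0015, -0.0042, 0.07, 0, 0, 0, 0.05], [0.0015, -0.0042, 0.07, 0, 0, 0, 0.015], [0.0015, -0.0042, 0.07, 0, 0, 0, 0.01], [0.0015, -0.0042, 0.07, 0, 0, 0, 0.01]], squeeze=25)

```text
time: 3.42
position: [0.4939, 0.3041, 0.0312]
eef_rot: [0.996, -0.085, 0.001, -0.001]
force: [-0.1, -0.4, -0.4]
width: 0.0367
gripper_force: 0.0
```

Emit:
move_arm(steps=[[0, 0, 0, 0, 0, 0, 0.01], [0, 0, 0, 0, 0, 0, 0.01], [0, 0, 0, 0, 0, 0, 0.01], [0, 0, 0, 0, 0, 0, 0.01]])

```text
time: 3.75
position: [0.4935, 0.3036, 0.0306]
eef_rot: [0.996, -0.086, 0.001, -0.0]
force: [-2.1, -1.4, 6.3]
width: 0.026
gripper_force: 25.0
```

Emit:
move_arm(steps=[[0, 0, -0.02, 0, 0, 0, 0.01], [0, 0, -0.04, 0, 0, 0, 0.01], [0, 0, -0.06, 0, 0, 0, 0.01], [0, 0, -0.08, 0, 0, 0, 0.01], [0, 0, -0.08, 0, 0, 0, 0.01]])

```text
time: 4.17
position: [0.4949, 0.3051, 0.1134]
eef_rot: [0.996, -0.085, 0.002, -0.002]
force: [0.3, -0.3, -1.7]
width: 0.026
gripper_force: 25.0
```

```bash
sed -i 's/^BC=.*/BC=np.array([.5675,.036]);BY=-11.43/' h.py; python3 - <<'E'
from h import *
from cell import arm
s=arm.get_state();w=wor([.010,.082])[0];go(s,(w[0],w[1],.100,BY))
E
```

```text
pos [0.4949 0.3051 0.1134] yaw -9.8 F [ 0.3 -0.3 -1.7] t 4.17 w 0.026 g 24.999851882457733
(np.float64(0.5935516631990535), np.float64(0.1143920330426701), 0.1, -11.43) [129.7 171.2  13.2] [-0.26 -0.26  1.63]
```

Emit:
move_arm(steps=[[0.02, 0.027, 0, 0, 0, 0.5, 0.01], [0.045, 0.06, 0, 0, 0, 1, 0.01], [0.07, 0.092, 0, 0, 0, 1.6, 0.01], [0.095, 0.125, 0.01, 0, 0, 1.6, 0.01], [0.115, 0.152, 0.02, 0, 0, 1.6, 0.01], [0.13, 0.171, 0.03, 0, 0, 1.6, 0.01], [0.13, 0.171, 0.04, 0, 0, 1.6, 0.01], [0.13, 0.171, 0.04, 0, 0, 1.6, 0.01]])

```text
time: 4.83
position: [0.5907, 0.1103, 0.0667]
eef_rot: [0.995, -0.101, -0.002, 0.001]
force: [-0.3, -0.0, -1.1]
width: 0.0261
gripper_force: 25.0
```

```bash
python3 - <<'E'
from h import *
from cell import arm
im=arm.camera("scene")[:,:,::-1];cv2.imwrite("pics/s1.png",cv2.resize(im[150:370,230:560],(660,440)))
s=arm.get_state();w=wor([.010,.082])[0];go(s,(w[0],w[1],.055,BY));print(loc(s['position'][:2]))
E
```

```text
pos [0.5905 0.1127 0.0678] yaw -11.44 F [-0.5 -0.6 -1. ] t 4.88 w 0.0253 g 25.00002086162567
(np.float64(0.5935516631990535), np.float64(0.1143920330426701), 0.055, -11.43) [ 2.7 -2.3 12.8] [ 0.05  0.19 -0.01]
[[0.00737959 0.0797218 ]]
```

View pics/s1.png

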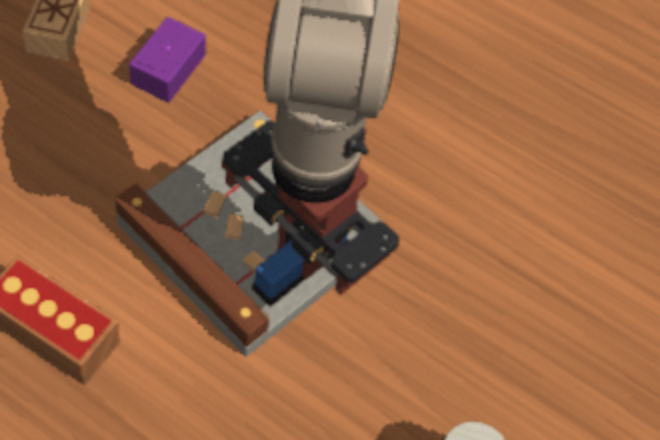

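The picture shows the scraper held upright, parallel to the red lines and left of the chips (at crop (255,260), (233,225) and (213,200)).

Emit:
move_arm(steps=[[0, -0.003, 0.004, 0, 0, 0, 0.01], [0, -0.003, 0.008, 0, 0, 0, 0.01], [0, -0.003, 0.011, 0, 0, 0, 0.01], [0, -0.003, 0.0125, 0, 0, 0, 0.01], [0, -0.003, 0.0125, 0, 0, 0, 0.01], [0, -0.003, 0.0125, 0, 0, 0, 0.01]])

```text
time: 5.38
position: [0.5925, 0.1162, 0.0572]
eef_rot: [0.995, -0.099, 0.0, 0.0]
force: [-0.2, -1.0, -1.9]
width: 0.0259
gripper_force: 25.0
```

Emit:
move_arm(steps=[[0, 0, 0.001, 0, 0, 0, 0.01], [0, 0, 0.002, 0, 0, 0, 0.01], [0, 0, 0.0025, 0, 0, 0, 0.01], [0, 0, 0.0025, 0, 0, 0, 0.01]])

```text
time: 5.72
position: [0.5926, 0.1158, 0.0547]
eef_rot: [0.995, -0.099, 0.0, 0.0]
force: [0.3, -1.4, -0.3]
width: 0.0259
gripper_force: 25.0
```

Emit:
move_arm(steps=[[0, 0.01, 0.0005, 0, 0, 0, 0.01], [0, 0.024, 0.0005, 0, 0, 0, 0.01], [0, 0.038, 0.0005, 0, 0, 0, 0.01], [0, 0.052, 0.0005, 0, 0, 0, 0.01], [0, 0.066, 0.0005, 0, 0, 0, 0.01], [0, 0.08, 0.0005, 0, 0, 0, 0.01], [0, 0.094, 0.0005, 0, 0, 0, 0.01], [0, 0.108, 0.0005, 0, 0, 0, 0.01]])

```text
time: 6.38
position: [0.5713, 0.0088, 0.0546]
eef_rot: [0.995, -0.099, 0.001, -0.0]
force: [0.8, 4.1, 5.5]
width: 0.0257
gripper_force: 25.0
```

```bash
python3 - <<'E'
from h import *
from cell import arm
s=arm.get_state();w=wor([.007,-.132])[0];go(s,(w[0],w[1],.0547,BY));print(loc(s['position'][:2]))
E
```

```text
pos [0.5713 0.0088 0.0546] yaw -11.41 F [0.8 4.1 5.5] t 6.38 w 0.0257 g 25.00108391046524
(np.float64(0.5482026559994426), np.float64(-0.09476931029306587), 0.0547, -11.43) [ -2.2 106.1  -0.2] [-0.04 -0.06  0.02]
[[ 0.00917049 -0.02593366]]
```

Emit:
move_arm(steps=[[-0.001, 0.014, 0, 0, 0, 0, 0.01], [-0.001, 0.028, 0, 0, 0, 0, 0.01], [-0.001, 0.042, 0, 0, 0, 0, 0.01], [-0.001, 0.056, 0, 0, 0, 0, 0.01], [-0.001, 0.07, 0, 0, 0, 0, 0.01], [-0.001, 0.084, 0, 0, 0, 0, 0.01], [-0.001, 0.095, 0, 0, 0, 0, 0.01], [-0.001, 0.106, 0, 0, 0, 0, 0.01]])

```text
time: 7.05
position: [0.5478, -0.0959, 0.0537]
eef_rot: [0.995, -0.1, -0.001, 0.001]
force: [-0.5, 0.2, -0.8]
width: 0.0258
gripper_force: 25.0
```

Emit:
move_arm(steps=[[0, 0.003, 0, 0, 0, 0, 0.01], [0, 0.006, 0, 0, 0, 0, 0.01], [0, 0.006, -0.02, 0, 0, 0, 0.01], [0, 0.0, -0.05, 0, 0, 0, 0.01], [0, -0.03, -0.08, 0, 0, 0, 0.01], [0, -0.06, -0.08, 0, 0, 0, 0.01], [0, -0.1, -0.08, 0, 0, 0, 0.01], [0, -0.14, -0.08, 0, 0, 0, 0.01]])

```text
time: 7.72
position: [0.5769, 0.0443, 0.1345]
eef_rot: [0.995, -0.1, 0.0, 0.0]
force: [0.3, 0.0, -1.3]
width: 0.026
gripper_force: 25.0
```

```bash
cat >> h.py <<'E'
def chips(im,c,fish=True):
    H,S,V=cv2.split(cv2.cvtColor(im,cv2.COLOR_BGR2HSV))
    for b in blobs((S>60)&(S<175)&(V>150)&(H>10)&(H<28),20):
        P=plane(c,b,.009,fish);r=rect(P)
        if 12<r[3]<60 and r[2]<150: print("pale",b.mean(0).round(),r,"loc",loc(r[0]).round(3))
E
python3 - <<'E'
from h import *
from cell import arm
s=arm.get_state();w=wor([-.02,.25])[0];go(s,(w[0],w[1],.12,BY));print(loc(s['position'][:2]))
im=arm.camera("top")[:,:,::-1].copy();cv2.imwrite("pics/t2.png",im);chips(im,arm.calibration("top"),False)
cv2.imwrite("pics/t2c.png",cv2.resize(im[180:360,120:480],(720,360)))
E
```

```text
pos [0.5769 0.0443 0.1345] yaw -11.48 F [ 0.3  0.  -1.3] t 7.72 w 0.026 g 24.9986931681633
(np.float64(0.5974392945697731), np.float64(0.28500529841885763), 0.12, -11.43) [ -27.8 -240.    14.4] [ 0.03 -0.03 -0.05]
[[0.00760103 0.00998304]]
pale [493. 347.] (array([ 0.3635, -0.4495]), 19.49, 20.1, 16.8) loc [[-0.104 -0.516]]
pale [580. 342.] (array([ 0.3695, -0.6543]), 89.26, 42.3, 41.4) loc [[-0.057 -0.716]]
```

View pics/t2c.png

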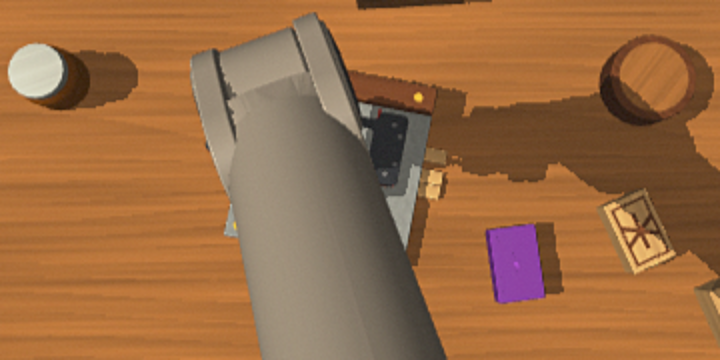

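Three chip shapes lie on the bench right of the board, at crop (433,157), (437,178) and (430,190). I'll confirm that closer up once the scraper is put down.

Emit:
move_arm(steps=[[-0.014, -0.036, 0, 0, 0, 0, 0.01], [-0.028, -0.073, 0, 0, 0, 0, 0.01], [-0.042, -0.11, 0, 0, 0, 0, 0.01], [-0.056, -0.147, 0, 0, 0, 0, 0.01], [-0.07, -0.184, 0.015, 0, 0, 0, 0.01], [-0.08, -0.209, 0.04, 0, 0, 0, 0.01], [-0.08, -0.209, 0.07, 0, 0, 0, 0.01], [-0.08, -0.209, 0.085, 0, 0, 0, 0.01]])

```text
time: 8.43
position: [0.5367, 0.2663, 0.0459]
eef_rot: [0.995, -0.096, -0.002, 0.001]
force: [-1.3, -0.9, -1.3]
width: 0.0258
gripper_force: 25.0
```

Emit:
move_arm(steps=[[0, 0, 0.006, 0, 0, 0, 0.01], [0, 0, 0.012, 0, 0, 0, 0.01], [0, 0, 0.0155, 0, 0, 0, 0.01], [0, 0, 0.0175, 0, 0, 0, 0.01], [0, 0, 0.0175, 0, 0, 0, 0.01]])

```text
time: 8.85
position: [0.5404, 0.264, 0.0322]
eef_rot: [0.995, -0.1, 0.0, -0.0]
force: [-0.4, 1.1, -1.8]
width: 0.0257
gripper_force: 25.0
```

Emit:
move_arm(steps=[[0, 0, 0.001, 0, 0, 0, 0.01], [0, 0, 0.0018, 0, 0, 0, 0.01], [0, 0, 0.0018, 0, 0, 0, 0.01], [0, 0, 0.0018, 0, 0, 0, 0.01]])

```text
time: 9.18
position: [0.5405, 0.2643, 0.0306]
eef_rot: [0.995, -0.099, 0.001, -0.0]
force: [0.2, -0.6, 2.2]
width: 0.0256
gripper_force: 25.0
```

Emit:
move_arm(steps=[[0, 0, 0, 0, 0, 0, 0.03], [0, 0, 0, 0, 0, 0, 0.05], [0, 0, 0, 0, 0, 0, 0.06], [0, 0, -0.02, 0, 0, 0, 0.06], [0, 0, -0.05, 0, 0, 0, 0.08], [0, 0, -0.09, 0, 0, 0, 0.08], [0, 0, -0.13, 0, 0, 0, 0.08], [0, 0.04, -0.16, 0, 0, 0, 0.08]])

```text
time: 9.85
position: [0.5341, 0.239, 0.1893]
eef_rot: [0.995, -0.095, 0.002, -0.004]
force: [0.7, 0.4, 1.6]
width: 0.0732
gripper_force: 0.0
```

```bash
python3 - <<'E'
from h import *
from cell import arm
go(arm.get_state(),(.52,-.04,.25,-4),(.485,-.317,.16,23.3))
E
```

```text
pos [0.5341 0.239  0.1893] yaw -10.95 F [0.7 0.4 1.6] t 9.85 w 0.0732 g 0.0
(0.52, -0.04, 0.25, -4) [ 39.4 276.1 -62.8] [-0.46 -0.23 -6.95]
(0.485, -0.317, 0.16, 23.3) [ 57.3 555.4  24.9] [ -0.4   -0.33 -34.25]
```

Emit:
move_arm(steps=[[0.006, 0.036, -0.01, 0, 0, -1, 0.08], [0.012, 0.074, -0.02, 0, 0, -2, 0.08], [0.018, 0.112, -0.03, 0, 0, -3, 0.08], [0.024, 0.15, -0.04, 0, 0, -4, 0.08], [0.029, 0.188, -0.05, 0, 0, -5, 0.08], [0.034, 0.226, -0.06, 0, 0, -6, 0.08], [0.037, 0.264, -0.06, 0, 0, -7, 0.08], [0.04, 0.302, -0.06, 0, 0, -8, 0.08]])

```text
time: 10.52
position: [0.5126, -0.0742, 0.2457]
eef_rot: [1.0, -0.029, 0.001, 0.0]
force: [0.7, 0.5, 0.4]
width: 0.0796
gripper_force: 0.0
```

```bash
python3 - <<'E'
from h import *
from cell import arm
s=arm.get_state();c=arm.calibration("wrist");im=arm.camera("wrist")[:,:,::-1].copy();cv2.imwrite("pics/w4.png",im)
s2=arm.get_state();go(s2,(.485,-.317,.16,23.3));print(c['extrinsics'].tolist())
chips(im,c)
E
```

```text
pos [ 0.5109 -0.0834  0.245 ] yaw -3.86 F [-1.1 -6.8 -0.8] t 10.57 w 0.0801 g 0.0
(0.485, -0.317, 0.16, 23.3) [-10.1 234.4  86.1] [  0.26   0.08 -27.16]
[[-0.057948360035019124, 0.965081347263824, 0.2554603310353514, 0.5817795239816662], [-0.9983183634780876, -0.056418736244755, -0.013318083307102524, -0.07731779557951385], [0.001559715256690927, -0.25580250069923915, 0.9667278044642821, 0.3965254591742842], [0.0, 0.0, 0.0, 1.0]]
pale [620. 301.] (array([ 0.3529, -0.5216]), 55.04, 19.4, 16.7) loc [[-0.1   -0.589]]
pale [610. 287.] (array([ 0.3732, -0.4869]), -67.12, 57.3, 42.9) loc [[-0.087 -0.551]]
pale [601. 276.] (array([ 0.4009, -0.4671]), -64.44, 78.9, 16.7) loc [[-0.064 -0.526]]
pale [284. 260.] (array([ 0.455 , -0.0315]), -4.68, 12.8, 12.2) loc [[-0.097 -0.088]]
pale [129. 237.] (array([0.4919, 0.1517]), -11.36, 13.8, 12.6) loc [[-0.097  0.098]]
pale [542. 243.] (array([ 0.4559, -0.3465]), -66.37, 40.2, 30.3) loc [[-0.034 -0.397]]
pale [528. 234.] (array([ 0.4695, -0.3264]), 25.86, 15.2, 13.7) loc [[-0.024 -0.375]]
pale [527. 219.] (array([ 0.4875, -0.3213]), 81.48, 27.5, 16.5) loc [[-0.008 -0.366]]
pale [ 11. 229.] (array([0.5162, 0.3585]), 89.01, 73.5, 51.1) loc [[-0.114  0.306]]
pale [  8. 155.] (array([0.6196, 0.3402]), 86.93, 40.5, 24.2) loc [[-0.009  0.308]]
```

View pics/w4.png

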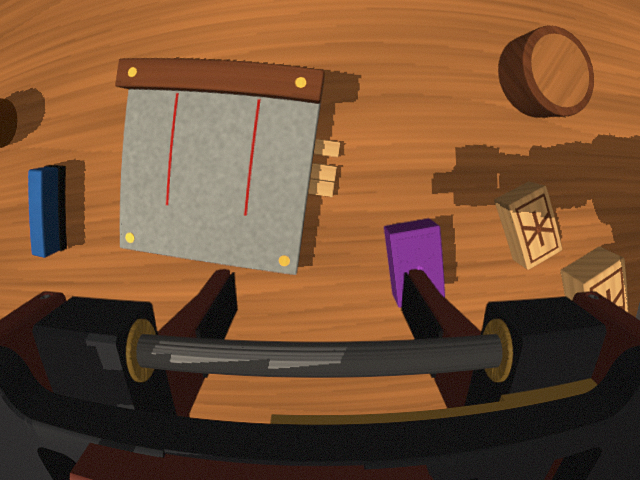

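The board is clean, with all three chips on the bench at (328,149), (325,172) and (323,188). The scraper stands upright at (47,212), clear of the board. Next is the blank at (528,225).

Emit:
move_arm(steps=[[-0.003, 0.036, 0, 0, 0, -4, 0.086], [-0.006, 0.074, 0, 0, 0, -8, 0.086], [-0.009, 0.11, 0.01, 0, 0, -13, 0.086], [-0.01, 0.147, 0.03, 0, 0, -18, 0.086], [-0.01, 0.184, 0.05, 0, 0, -23, 0.086], [-0.01, 0.22, 0.07, 0, 0, -27, 0.086], [-0.01, 0.232, 0.08, 0, 0, -27, 0.086], [-0.01, 0.232, 0.08, 0, 0, -27, 0.086]])

```text
time: 11.23
position: [0.4861, -0.3068, 0.1618]
eef_rot: [0.98, 0.201, -0.002, -0.001]
force: [0.8, -0.0, 0.0]
width: 0.0863
gripper_force: 0.0
```

```bash
python3 - <<'E'
from h import *
from cell import arm
s=arm.get_state();c=arm.calibration("wrist");im=arm.camera("wrist")[:,:,::-1].copy();cv2.imwrite("pics/w5.png",im)
H,S,V=cv2.split(cv2.cvtColor(im,cv2.COLOR_BGR2HSV))
m=((S<150)&(V>150)&(H<30)).astype(np.uint8);m=cv2.morphologyEx(m,cv2.MORPH_CLOSE,np.ones((5,5)))
for b in blobs(m,600): print(b.mean(0).round(),b.min(0),b.max(0),rect(plane(c,b,.04,True)))
go(arm.get_state(),(.485,-.317,.028,23.3))
# board from w4
c4=dict(c,extrinsics=np.array([[-0.057948360035019124,0.965081347263824,0.2554603310353514,0.5817795239816662],[-0.9983183634780876,-0.056418736244755,-0.013318083307102524,-0.07731779557951385],[0.001559715256690927,-0.25580250069923915,0.9667278044642821,0.3965254591742842],[0,0,0,1.]]))
H,S,V=cv2.split(cv2.cvtColor(cv2.imread("pics/w4.png"),cv2.COLOR_BGR2HSV))
m=np.zeros((480,640),np.uint8);m[80:280,110:330]=((S<60)&(V>70))[80:280,110:330]
b=max(blobs(cv2.morphologyEx(m,cv2.MORPH_OPEN,np.ones((3,3))),2000),key=len);print("board",rect(plane(c4,b,.024,True)))
r=np.zeros((480,640),bool);r[90:220,160:265]=(((H<6)|(H>172))&(S>150)&(V>100))[90:220,160:265]
for b in blobs(r,20):
    P=plane(c4,b,.024,True);print("line",rect(P),loc(P.mean(0)).round(4))
E
```

```text
[378. 397.] [363 376] [403 413] (array([ 0.3623, -0.4175]), 53.49, 55.1, 31.2)
[421. 390.] [387 373] [450 409] (array([ 0.3801, -0.455 ]), -67.09, 65.3, 46.4)
[330. 239.] [296 182] [366 290] (array([ 0.4854, -0.3157]), 23.09, 85.7, 52.9)
[48. 60.] [0 0] [129 161] (array([ 0.5203, -0.0115]), -82.71, 173.0, 147.9)
pos [ 0.4878 -0.3041  0.1634] yaw 23.38 F [0.4 0.1 0.6] t 11.28 w 0.0861 g 0.0
(0.485, -0.317, 0.028, 23.3) [ -7.4  11.1 135.4] [-0.14  0.11  0.08]
board (array([0.552, 0.039]), 78.6, 208.4, 179.7)
line (array([ 0.5704, -0.0089]), -11.34, 118.6, 2.8) [[ 0.0117 -0.0435]]
line (array([0.5876, 0.0773]), -11.36, 118.7, 2.7) [[0.0116 0.0445]]
```

Emit:
move_arm(steps=[[-0.004, 0.005, 0.02, 0, 0, 0, 0.086], [-0.007, 0.01, 0.045, 0, 0, 0, 0.086], [-0.007, 0.01, 0.07, 0, 0, 0, 0.086], [-0.007, 0.01, 0.085, 0, 0, 0, 0.086], [-0.007, 0.01, 0.085, 0, 0, 0, 0.086], [-0.007, 0.01, 0.085, 0, 0, 0, 0.086]])

```text
time: 11.78
position: [0.4876, -0.3133, 0.0804]
eef_rot: [0.979, 0.206, 0.0, -0.001]
force: [0.0, -0.1, -0.7]
width: 0.0859
gripper_force: 0.0
```

```bash
python3 - <<'E'
from h import *
from cell import arm
c=arm.calibration("wrist");im=arm.camera("wrist")[:,:,::-1].copy();cv2.imwrite("pics/w6.png",im)
H,S,V=cv2.split(cv2.cvtColor(im,cv2.COLOR_BGR2HSV))
m=((S<150)&(V>150)&(H<30)).astype(np.uint8);m=cv2.morphologyEx(m,cv2.MORPH_CLOSE,np.ones((7,7)))
for b in blobs(m,2000): print(b.mean(0).round(),b.min(0),b.max(0),rect(plane(c,b,.04,True)))
go(arm.get_state(),(.4853,-.316,.020,23.2))
E
```

```text
[319. 321.] [276 290] [356 341] (array([ 0.4609, -0.3224]), -65.16, 46.5, 33.1)
[316. 242.] [274 197] [374 294] (array([ 0.5001, -0.3094]), 23.17, 54.7, 52.9)
[15. 44.] [0 0] [ 52 110] (array([ 0.5491, -0.0741]), 30.1, 84.5, 53.4)
pos [ 0.4881 -0.314   0.0812] yaw 23.71 F [ 1.  -0.8  0.6] t 11.83 w 0.0862 g 0.0
(0.4853, -0.316, 0.02, 23.2) [-3.5  0.6 61.2] [ 0.04 -0.09  0.51]
```

Emit:
move_arm(steps=[[-0.003, 0, 0.02, 0, 0, 0.5, 0.086], [-0.003, 0, 0.04, 0, 0, 0.5, 0.086], [-0.003, 0, 0.055, 0, 0, 0.5, 0.086], [-0.003, 0, 0.061, 0, 0, 0.5, 0.086], [-0.003, 0, 0.061, 0, 0, 0.5, 0.07], [-0.003, 0, 0.061, 0, 0, 0.5, 0.05], [-0.003, 0, 0.061, 0, 0, 0.5, 0.04], [-0.003, 0, 0.061, 0, 0, 0.5, 0.04]], squeeze=35)

```text
time: 12.5
position: [0.4848, -0.317, 0.0202]
eef_rot: [0.98, 0.2, 0.001, 0.001]
force: [0.3, 0.7, -0.0]
width: 0.0629
gripper_force: 0.0
```

Emit:
move_arm(steps=[[0, 0, 0, 0, 0, 0, 0.04], [0, 0, 0, 0, 0, 0, 0.04], [0, 0, 0, 0, 0, 0, 0.04], [0, 0, 0, 0, 0, 0, 0.04]])

```text
time: 12.83
position: [0.4844, -0.317, 0.0197]
eef_rot: [0.98, 0.2, 0.0, 0.0]
force: [-1.0, 0.4, 6.1]
width: 0.0536
gripper_force: 35.0
```

```bash
python3 - <<'E'
from h import *
from cell import arm
go(arm.get_state())
E
```

```text
pos [ 0.4844 -0.317   0.0197] yaw 23.1 F [-1.   0.4  6.1] t 12.83 w 0.0536 g 35.00073552131653
```

Emit:
move_arm(steps=[[0, 0, -0.02, 0, 0, 0, 0.04], [0, 0, -0.05, 0, 0, 0, 0.04], [0, 0, -0.08, 0, 0, 0, 0.04], [0, 0, -0.11, 0, 0, 0, 0.04], [0, 0, -0.115, 0, 0, 0, 0.04]])

```text
time: 13.25
position: [0.4863, -0.3179, 0.1388]
eef_rot: [0.98, 0.2, 0.003, 0.002]
force: [1.3, -0.7, -0.9]
width: 0.0539
gripper_force: 35.0
```

```bash
sed -i 's/^BC=.*/BC=np.array([.567,.036]);BY=-11.4/' h.py;python3 - <<'E'
from h import *
from cell import arm
w=wor([0.0,0])[0];go(arm.get_state(),(w[0],w[1],.12,BY))
E
```

```text
pos [ 0.4863 -0.3179  0.1388] yaw 23.08 F [ 1.3 -0.7 -0.9] t 13.25 w 0.0539 g 34.99802827835083
(np.float64(0.567), np.float64(0.036), 0.12, -11.4) [ 212.9 -294.    18. ] [ 0.25 -0.35 34.48]
```

Emit:
move_arm(steps=[[0.018, -0.025, 0, 0, 0, 3, 0.04], [0.04, -0.055, 0, 0, 0, 7, 0.04], [0.063, -0.087, 0, 0, 0, 11, 0.04], [0.086, -0.119, 0, 0, 0, 16, 0.04], [0.109, -0.151, 0, 0, 0, 21, 0.04], [0.132, -0.183, 0, 0, 0, 26, 0.04], [0.155, -0.215, 0, 0, 0, 30, 0.04], [0.178, -0.246, 0.0, 0, 0, 34.5, 0.04]])

```text
time: 13.92
position: [0.5505, -0.0185, 0.1332]
eef_rot: [0.995, -0.101, -0.001, 0.0]
force: [1.0, -0.3, -2.4]
width: 0.054
gripper_force: 35.0
```

```bash
python3 - <<'E'
from h import *
from cell import arm
w=wor([0.0,0])[0];go(arm.get_state(),(w[0],w[1],.075,BY))
E
```

```text
pos [ 0.5505 -0.0185  0.1332] yaw -11.59 F [ 1.  -0.3 -2.4] t 13.92 w 0.054 g 34.9934846162796
(np.float64(0.567), np.float64(0.036), 0.075, -11.4) [  5.2 -56.8  58.2] [ 0.02  0.06 -0.19]
```

Emit:
move_arm(steps=[[0.003, -0.025, 0.0, 0, 0, -0.2, 0.04], [0.005, -0.05, 0.01, 0, 0, -0.2, 0.04], [0.005, -0.057, 0.025, 0, 0, -0.2, 0.04], [0.005, -0.057, 0.045, 0, 0, -0.2, 0.04], [0.005, -0.057, 0.058, 0, 0, -0.2, 0.04], [0.005, -0.057, 0.058, 0, 0, -0.2, 0.04], [0.005, -0.057, 0.058, 0, 0, -0.2, 0.04]])

```text
time: 14.5
position: [0.5663, 0.0342, 0.0749]
eef_rot: [0.995, -0.098, -0.001, 0.0]
force: [0.6, 0.4, -0.2]
width: 0.0539
gripper_force: 35.0
```

```bash
python3 - <<'E'
from h import *
from cell import arm
s=arm.get_state();c=arm.calibration("wrist");im=arm.camera("wrist")[:,:,::-1].copy();cv2.imwrite("pics/w7.png",im)
go(s);w=wor([0.01,0])[0];go(arm.get_state(),(w[0],w[1],.0445,BY));print(loc(s['position'][:2]))
E
```

```text
pos [0.5663 0.0342 0.0749] yaw -11.2 F [ 0.6  0.4 -0.2] t 14.5 w 0.0539 g 34.9981427192688
pos [0.5671 0.0342 0.0758] yaw -11.21 F [-0.   0.1 -2.2] t 14.55 w 0.0536 g 34.99811053276062
(np.float64(0.5768027117462171), np.float64(0.03402342659620874), 0.0445, -11.4) [ 9.5 -1.7 31.3] [0.01 0.03 0.19]
[[-0.00035492 -0.0018933 ]]
```

View pics/w7.png

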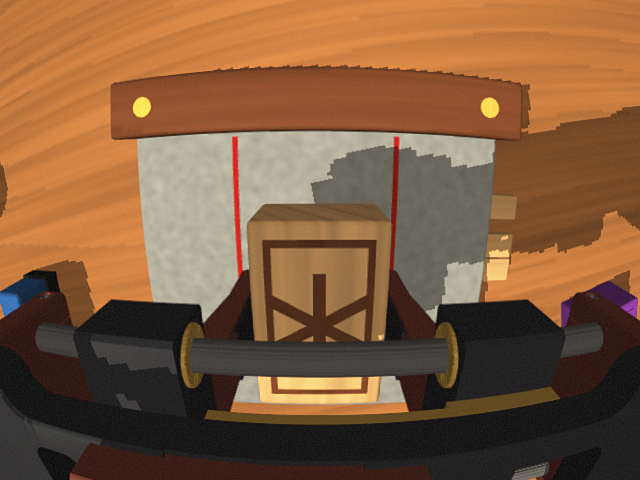

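The blank hangs between the red lines (columns ~237 and ~396), parallel to them, with the fence ahead at row ~135.

Emit:
move_arm(steps=[[0.003, -0.0018, 0.007, 0, 0, 0.2, 0.04], [0.006, -0.0018, 0.015, 0, 0, 0.2, 0.04], [0.01, -0.0018, 0.022, 0, 0, 0.2, 0.04], [0.012, -0.0018, 0.027, 0, 0, 0.2, 0.04], [0.012, -0.0018, 0.03, 0, 0, 0.2, 0.04], [0.012, -0.0018, 0.03, 0, 0, 0.2, 0.04], [0.012, -0.0018, 0.03, 0, 0, 0.2, 0.04]])

```text
time: 15.13
position: [0.5792, 0.0338, 0.0456]
eef_rot: [0.995, -0.099, -0.0, 0.0]
force: [0.0, 0.3, -0.4]
width: 0.0536
gripper_force: 35.0
```

```bash
python3 - <<'E'
from h import *
from cell import arm
s=arm.get_state();w=wor([0.03,0])[0];go(s,(w[0],w[1],.0437,BY));print(loc(s['position'][:2]))
E
```

```text
pos [0.5792 0.0338 0.0456] yaw -11.4 F [ 0.   0.3 -0.4] t 15.13 w 0.0536 g 34.998069405555725
(np.float64(0.5964081352386517), np.float64(0.03007027978862621), 0.0437, -11.4) [17.6  0.2  1.9] [0.01 0.03 0.  ]
[[0.01235994 0.00024639]]
```

Now descend to touch, then slide forward slowly.

Emit:
move_arm(steps=[[0.003, 0, 0.001, 0, 0, 0, 0.04], [0.006, 0, 0.002, 0, 0, 0, 0.04], [0.009, 0, 0.002, 0, 0, 0, 0.04], [0.012, 0, 0.002, 0, 0, 0, 0.04], [0.014, 0, 0.002, 0, 0, 0, 0.04], [0.016, 0, 0.002, 0, 0, 0, 0.04], [0.016, 0, 0.002, 0, 0, 0, 0.04]])

```text
time: 15.72
position: [0.5956, 0.0305, 0.0439]
eef_rot: [0.995, -0.099, 0.0, -0.0]
force: [-0.5, 0.1, 0.4]
width: 0.0537
gripper_force: 35.0
```

Emit:
move_arm(steps=[[0.001, 0, 0.0003, 0, 0, 0, 0.04], [0.002, 0, 0.0003, 0, 0, 0, 0.04], [0.0025, 0, 0.0003, 0, 0, 0, 0.04], [0.0025, 0, 0.0003, 0, 0, 0, 0.04], [0.0025, 0, 0.0003, 0, 0, 0, 0.04]])

```text
time: 16.13
position: [0.5975, 0.0303, 0.0438]
eef_rot: [0.995, -0.099, 0.0, -0.0]
force: [-2.8, -0.1, 3.6]
width: 0.0536
gripper_force: 35.0
```

Emit:
move_arm(steps=[[0.0005, 0, 0, 0, 0, 0, 0.04], [0.001, 0, 0, 0, 0, 0, 0.04], [0.001, 0, 0, 0, 0, 0, 0.04], [0.001, 0, 0, 0, 0, 0, 0.04]])

```text
time: 16.47
position: [0.5983, 0.0302, 0.0438]
eef_rot: [0.995, -0.099, -0.0, -0.0]
force: [-3.8, 1.6, 4.9]
width: 0.0539
gripper_force: 35.0
```

Emit:
move_arm(steps=[[0.0005, 0, 0, 0, 0, 0, 0.04], [0.001, 0, 0, 0, 0, 0, 0.04], [0.0015, 0, 0, 0, 0, 0, 0.04], [0.0015, 0, 0, 0, 0, 0, 0.04], [0.0015, 0, 0, 0, 0, 0, 0.04]])

```text
time: 16.88
position: [0.5998, 0.03, 0.0438]
eef_rot: [0.995, -0.099, -0.0, -0.0]
force: [-2.1, 1.0, 5.1]
width: 0.0536
gripper_force: 35.0
```

```bash
python3 - <<'E'
from h import *
from cell import arm
s=arm.get_state();c=arm.calibration("wrist");im=arm.camera("wrist")[:,:,::-1].copy();cv2.imwrite("pics/w8.png",cv2.resize(im[80:380,170:470],(600,600)))
go(s);print(loc(s['position'][:2]))
E
```

```text
pos [0.5998 0.03   0.0438] yaw -11.38 F [-2.1  1.   5.1] t 16.88 w 0.0536 g 34.99953210353851
[[0.03337592 0.00057464]]
```

View pics/w8.png

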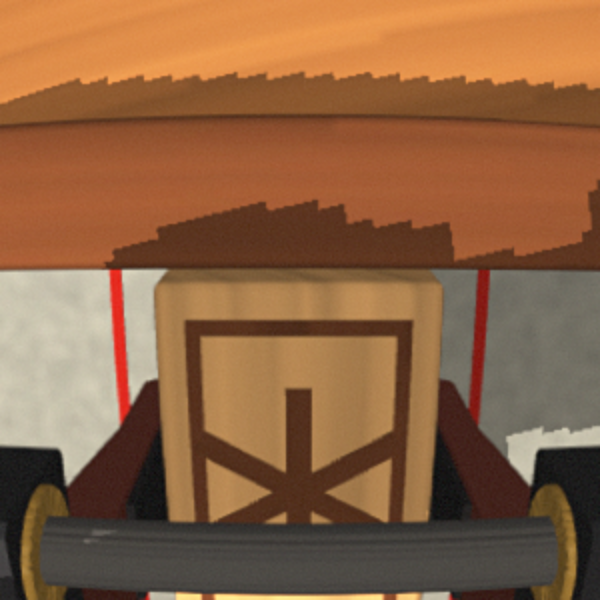

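The blank sits centred between the lines and almost at the fence, with a thin gap around crop row 272. The force is still only friction, so I'll keep going.

Emit:
move_arm(steps=[[0.0005, 0, 0, 0, 0, 0, 0.04], [0.001, 0, 0, 0, 0, 0, 0.04], [0.0015, 0, 0, 0, 0, 0, 0.04], [0.0015, 0, 0, 0, 0, 0, 0.04], [0.0015, 0, 0, 0, 0, 0, 0.04]])

```text
time: 17.35
position: [0.5999, 0.0299, 0.0438]
eef_rot: [0.995, -0.099, -0.001, 0.0]
force: [-8.1, 1.6, 9.3]
width: 0.0536
gripper_force: 35.0
```

Emit:
move_arm(steps=[[0.0004, 0, 0.0001, 0, 0, 0, 0.04], [0.0008, 0, 0.0002, 0, 0, 0, 0.04], [0.0008, 0, 0.0002, 0, 0, 0, 0.04], [0.0008, 0, 0.0002, 0, 0, 0, 0.04], [0.0008, 0, 0.0002, 0, 0, 0, 0.04], [0.0008, 0, 0.0002, 0, 0, 0, 0.04]])

```text
time: 17.85
position: [0.6, 0.0299, 0.0437]
eef_rot: [0.995, -0.099, -0.002, 0.0]
force: [-10.9, 1.7, 12.9]
width: 0.0538
gripper_force: 35.0
```

```bash
python3 - <<'E'
from h import *
from cell import arm
s=arm.get_state();go(s);print(loc(s['position'][:2]))
im=arm.camera("scene")[:,:,::-1].copy();cv2.imwrite("pics/s2.png",cv2.resize(im[150:370,200:530],(660,440)))
go(arm.get_state())
E
```

```text
pos [0.6    0.0299 0.0437] yaw -11.37 F [-10.9   1.7  12.9] t 17.85 w 0.0538 g 35.003512501716614
[[0.03351523 0.00057629]]
pos [0.6    0.03   0.0437] yaw -11.36 F [-10.7   2.5  13.3] t 17.9 w 0.0536 g 35.00351071357727
```

View pics/s2.png

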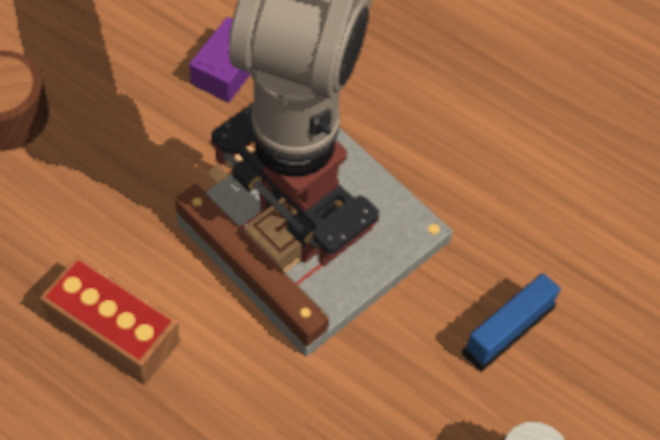

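The blank is seated against the fence, motif up. The scraper stands upright on the bench, clear of the board, at crop (513,320). The push reads about 11 N forward and 13 N down, steady, so I'm handing in.

```bash
python3 -c "
from cell import arm
print(arm.finish_job())"
```

```text
the job is handed in; nothing more can be done
None
```

Job handed in at about 18 s: the chips are wiped off with the scraper, the scraper is back on the bench clear of the board, and the blank is held motif up between the red lines against the fence, pushed about 11 N forward and 13 N down.

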